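# Open the push-and-turn sealer bottle

### The arm

A 6-joint arm with a two-finger parallel gripper is mounted at the origin on a cart in front of the work surface, level with it; the furniture and walls round the work are solid. World frame = base frame: x ahead of the robot, y to its left, z up, the work surface at z = 0. Lengths are in mm, angles in rad, forces in N, time in s.
With the tool pointing down it reaches from about 300 to 775 mm from the base axis. Payload 14.6 kg.
Tool frame: the origin (TCP) lies between the finger pads; the fingertips stand 17 mm ahead of it and the grasp point (between the pads) lies 2 mm behind it; z points along the fingers, y is the line along which they close (so a half turn about z gives the same grasp; the last joint's range is limited). The gripper opens to 94 mm and grips with 3 to 60 N. Pads are 16 mm wide; open, the fingers measure 119 mm over their backs; the gripper's body (75 mm by 177 mm) begins 78 mm behind the grasp point.
Start: joints at [1.065, 0.3, 1.521, -0, 1.321, -0.067], TCP at [233.666, 497.885, 222.446] pointing down, gripper open.
Joint ranges: [-3.03, 3.03], [-0.79, 2.21], [0.23, 2.52], [-1.04, 4.18], [0, 3.07], [-2.55, 2.55]. Speed limits (rad/s): [2.22, 2.22, 2.57, 3.14, 3.14, 3.14].

### API

Orientations are given as a unit quaternion [w, x, y, z].
In Python, from workcell import monitor, viewer, finish_job, models gives the robot as it stands.
- The arm moves only by the tool apply_moves, never from a script. Its argument "targets" is a list of rows, each a list of 7 numbers: the turn, a rotation vector about the tool's x, y, z in units of 10 degrees (1.0 is 10 degrees), then the shift along the tool's x, y, z in units of 40 mm (1.0 is 40 mm), then the opening in per cent of the stroke, from 0 (shut) to 100 (fully open). In form: [[wx, wy, wz, tx, ty, tz, fingers], ...]. A call has 1 to 20 rows; each row is the pose to reach, as a shift and turn from the pose commanded when the call began, along the tool's axes at that moment; what a row does not reach only later rows make up. A row lasts 1/8 s, in which the tool goes at most 62.5 mm and 10.7 degrees, less where a joint would pass 70% of its speed; a pose out of reach is approached as far as the arm can. A call with a gripper value outside its range is refused whole. The fingers move at their own pace and stop on an object; the grip force is fixed at half the most. Time passes only in rows, so rows that repeat a pose let the fingers close. It gives the time, the measured TCP pose, the force, the opening and the grip force at its end, in the units of the state.
- monitor.get_state(): the state, without advancing time (a new reading comes with each control period).
- viewer.get_image(name): name is "scene" or "top"; returns the picture (420x560x3 uint8, blue, green, red); there is no depth.
- viewer.camera_info(name): a dict with "intrinsics" (3x3 intrinsics, pixels), "D" ([k1, k2, p1, p2, k3] as OpenCV has them; the pictures are not rectified), "rvec" (rotation vector, rad) and "tvec" (3), from world to camera coordinates, as OpenCV has them. Camera axes: x right, y down, z forward; pixel columns grow to the right and rows downward; lengths in mm; the calibration is good to about 2 mm. A picture is of the moment at which its call begins. camera_info takes no time and is no camera call.
- finish_job(): hands the job in; it is judged then, once.
Trained networks look in the newest picture that a camera, given by its name, has taken for a name from the list of things; names that differ only in an ending like _2 or _b are one class to them, and where a whole thing is asked for, a point or a joint stands for the part that bears it (a point fixed in the world has none). Each returns a list of dicts, best first, with "confidence" (0 to 1); they miss things now and then, are a little off and sometimes report something else, mostly with a low value. They report only what shows in the picture. A call takes as long as a camera call.
- models.recognise(camera, name): "location" ([x, y, z] in mm, in world coordinates, good to about 4 mm: the middle of the surface that is visible of it).
- models.silhouettes(camera, name): "mask" (420x560 bool, what is visible of it).
- models.place_of(camera, name): "location" ([x, y, z] in mm, in world coordinates, good to about 4 mm: a listed point, or the origin of a listed thing).
The state is a dict: "time_s": time; "qpos": joint angles; "qd": joint speeds; "joint_torque": joint torques, N m; "tcp_pos": TCP position; "orientation": TCP orientation; "contact_force": force on the tool from outside, world axes, zero at the start; "wrist_torque": the same for the moment, N m; "gripper_width": opening from 0.0 (shut) to 1.0 (fully open); "grip_force": force on a finger pad.
Only numpy, scipy, OpenCV 4.12 (cv2) and the standard library are available. Lean on these libraries where they do the work, as an engineer would, in place of code of your own. Each camera call takes 0.05 s, during which the arm holds its last target. There are 200 camera calls.

### The job

Open the sealer bottle clamped to the bench: its child-resistant cap has to be pushed down and kept down while it is turned counterclockwise, because turning alone only makes it slip round. Lift the cap off and set it down gently, right way up and wholly on the larger of the two loose tiles lying in front of the tile cutter, near its middle, letting go only once it rests there. Leave both tiles and the other things on the bench where they are.

Things in the scene. Friction and masses are not known exactly. Their poses are not given: they have to be found in the camera images.
- bottle: Grey sealer bottle, 90 mm across, fixed to the bench in a steel clamp (foot plate 124 x 104 mm, long side along its own x). It cannot move or turn. Origin on the bench under its axis, z up. Its flat shoulder is 95 mm above the bench; the neck above that is 31 mm across and ends 127 mm above the bench.
- cap: Black ribbed cap on the bottle, loose, 40 g, 35 mm tall. Origin at the centre of its lower rim (103 mm above the bench while locked), z up along its axis. Lowest 8 mm: a collar 62 mm across; above it 27 mm of grip, 52 mm across, to be gripped at any yaw. Hollow, 1.5 mm play round the neck. Once turned free it springs up 2 mm and lifts straight off.
- cap_ledge (a point): Point on the cap's axis at the height of the collar's flat upper face, 8 mm above the cap's lower rim. That face is a ledge 5 mm wide round the grip, on which fingertips can push the cap down.
- seal_disc (a joint): How far (m) the spring seal in the bottle's mouth is pushed down: 0 while the cap is locked, 0.006 at the hard stop, -0.002 when the cap is free or off. It pushes the cap up, with 4 N at 0 and 10 N at 0.006, so this shows how far the cap is pressed. The cap can be turned free only while it is at least 0.004 down, for the whole turn.
- lock_collar (a joint): Turn (rad, counterclockwise from above positive, 0 at start, no end stops) of the white collar on the neck that locks the cap. Unpressed, it slips round with the cap (0.15 N m). Pressed, it stays and the cap turns against it: free after 50 to 130 degrees counterclockwise from locked (75 is good). If it has slipped, open the cap from there likewise.
- big_tile: The larger tile, 140 x 127 x 10 mm, glazed on top, lying loose on the bench (0.4 kg). Origin at the centre of its underside, x along the 140 mm side. The cap goes on it.
- small_tile: The smaller tile, 89 x 89 x 10 mm, loose, origin at the centre of its underside. Leave it alone.
- jar: Glaze jar with a lid, 66 mm across, 94 mm tall, loose, origin at the centre of its underside. Leave it alone.
- tape_roll: Roll of masking tape lying flat, 104 mm across, 25 mm tall, loose, origin at the centre of its underside. Leave it alone.
- brush: Glaze brush 204 mm long, 11 mm thick, lying loose in front of the tile cutter, origin under its middle, x along it. Leave it alone.

How it is judged (in metres and radians):
On the way, in this order (a step that is already met when the one before it is completed fails the run):
1. the cap is pushed down at least 4 mm on the bottle (z of cap in the frame of bottle below 0.0992 m and horizontal distance between cap and bottle below 0.006 m), for 0.1 s.
2. the cap is off, clear above the neck (z of cap in the frame of bottle above 0.13 m), for 0.1 s.
3. the cap is set on the larger tile while still held (contact force between cap and big_tile above 0.1 N and contact force between the fingers and cap above 0.5 N and angle between cap's own z axis and vertical below 0.2 rad), for 0.1 s.
At the end, for the whole second after the job is handed in: the cap rests right way up (within 6 degrees) flat on the larger tile, its centre within 35 mm of the tile's centre, released and at rest; the other things lie where they lay (horizontal distance between cap and big_tile below 0.035 m and z of cap in the frame of big_tile between 0.006 and 0.014 m and angle between cap's own z axis and vertical below 0.1 rad and contact force between cap and big_tile above 0.1 N and linear speed of cap below 0.02 m/s); the robot touches nothing.
It fails at once if the smaller tile, jar, tape roll or brush is moved more than 3 cm (distance of any of small_tile, jar, tape_roll, brush from where it was at the start of the episode above 0.03 m).
It fails at once if the larger tile is moved more than 5 cm (distance of big_tile from where it was at the start of the episode above 0.05 m).
It fails at once if the cap is dropped or slammed onto the larger tile: just above it (lower than 20 mm over the tile) it moves faster than 0.25 m/s (z of cap in the frame of big_tile below 0.03 m and horizontal distance between cap and big_tile below 0.1 m and linear speed of cap above 0.25 m/s).
It also fails if it takes over 48 s, if anything falls off the work surface, if the arm or the gripper's body presses on something with over 40 N, if the wrist force passes 120 N, or if a joint passes its speed limit or range.

## Working session

There is one attempt and no reset: what is moved stays moved. The work goes in short steps, Python scripts to look and compute and a tool call to move; the robot and the scene stay as the last step left them, time stands still between calls to the robot, and variables do not carry over. Pictures are saved under pics/ and viewed, at most 10 in all, crops included, and the job is handed in when it is done.

Besides the shell and the picture viewer there is one more tool, called after "Request:" as name(argument=value, ...) on one line, values as JSON. apply_moves: Moves the arm, as the interface text tells. Its arguments: {"type":"object","properties":{"targets":{"type":"array"}},"required":["targets"]}

```bash
mkdir -p pics
python3 - <<'E'
from workcell import monitor, viewer, models
import cv2
s=monitor.get_state();print(s)
for c in("top","scene"):
    cv2.imwrite(f"pics/{c}0.png",viewer.get_image(c))
    for n in("bottle","cap","cap_ledge","big_tile","small_tile","jar","tape_roll","brush"):
        print(c,n,[([round(float(v)) for v in d["location"]],round(d["confidence"],2)) for d in models.place_of(c,n)][:3])
E
```

```text
{'time_s': 0.0, 'qpos': array([ 1.06538384e+00,  3.00449681e-01,  1.52161663e+00,  3.07214211e-06,
        1.32065484e+00, -6.65855044e-02]), 'qd': array([ 0.00030041,  0.00066807, -0.00088942, -0.00146543, -0.00226201,
       -0.0002322 ]), 'joint_torque': array([-1.67504575e-03, -5.31813347e+01, -3.52729475e+01,  7.07414676e-02,
        2.44690699e-02, -7.86356213e-05]), 'tcp_pos': array([233.5580293 , 497.67427131, 221.88301902]), 'orientation': array([-1.60611372e-04,  2.17657550e-01,  9.76025037e-01, -5.40909882e-04]), 'contact_force': array([-0.10037323, -0.26539434,  0.15113518]), 'wrist_torque': array([ 0.03174393,  0.01221859, -0.03021855]), 'grip_force': 0.0, 'gripper_width': 0.9947940301021515}
top bottle [([538, 197, -2], 0.81)]
top cap [([534, 197, 108], 0.83)]
top cap_ledge [([540, 194, 114], 0.61)]
top big_tile [([603, -162, -4], 0.37)]
top small_tile [([483, -274, -2], 0.6), ([656, 96, 2], 0.39)]
top jar [([658, 98, 0], 0.58)]
top tape_roll []
top brush [([603, -161, -2], 0.78)]
scene bottle [([535, 194, 0], 0.85)]
scene cap [([538, 194, 102], 0.8)]
scene cap_ledge [([539, 194, 108], 0.75)]
scene big_tile [([441, -55, 1], 0.88)]
scene small_tile [([480, -274, -2], 0.71), ([727, 374, -4], 0.65)]
scene jar [([659, 98, 5], 0.67)]
scene tape_roll [([727, 372, -3], 0.86)]
scene brush [([440, -55, -2], 0.62), ([604, -160, -1], 0.61)]
```

View pics/top0.png

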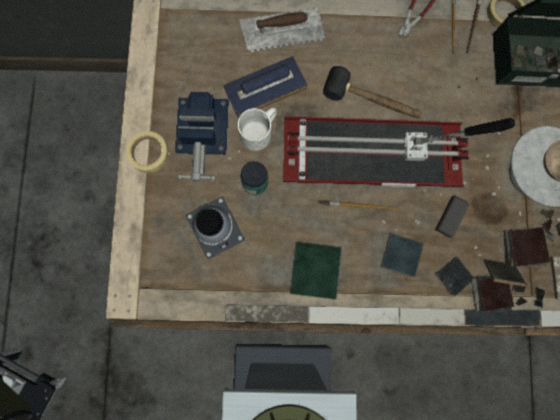

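View pics/scene0.png

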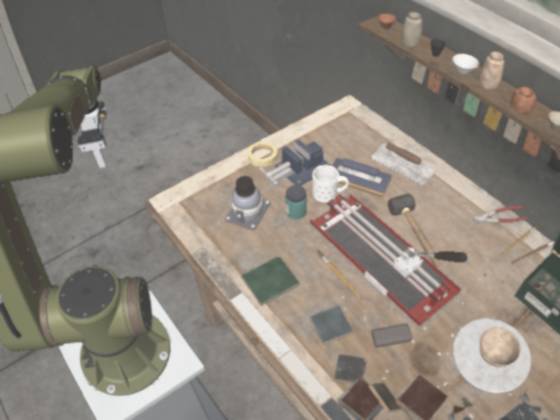

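The top view shows the black cap at about (210,222), the green larger tile at (316,270), the bluish smaller tile at (402,254) and the brush at (355,204). The scene view shows the cap at (245,187) and the green tile at (270,280). I'll refine the cap and tile positions from outlines.

```bash
cat > h.py <<'E'
import cv2,numpy as np
from workcell import viewer,models,monitor
from scipy.spatial.transform import Rotation as R
def ray(c,px,z):
    i=viewer.camera_info(c);K=np.array(i["intrinsics"],float);D=np.array(i["D"],float)
    Rm=cv2.Rodrigues(np.array(i["rvec"],float))[0];t=np.array(i["tvec"],float).ravel()
    u=cv2.undistortPoints(np.array(px,float).reshape(-1,1,2),K,D).reshape(-1,2)
    d=np.c_[u,np.ones(len(u))]@Rm;o=-Rm.T@t
    return o+d*((z-o[2])/d[:,2])[:,None]
def proj(c,P):
    i=viewer.camera_info(c)
    return cv2.projectPoints(np.array(P,float).reshape(-1,1,3),np.array(i["rvec"],float),np.array(i["tvec"],float),np.array(i["intrinsics"],float),np.array(i["D"],float))[0].reshape(-1,2)
E
python3 - <<'E'
from h import *
from scipy.optimize import least_squares
th=np.linspace(0,2*np.pi,60)
def circ(p,z,r):return np.c_[p[0]+r*np.cos(th),p[1]+r*np.sin(th),np.full(60,z)]
for c in("top","scene"):
    for n in("cap","big_tile"):
        ms=models.silhouettes(c,n)
        for d in ms[:2]:
            m=d["mask"].astype(np.uint8);ys,xs=np.nonzero(m)
            if len(xs)<20: continue
            print(c,n,round(d["confidence"],2),len(xs),xs.mean().round(1),ys.mean().round(1))
            if n=="cap":
                def parts(p):return [proj(c,circ(p,z,r)) for z,r in((103,31),(111,31),(111,26),(138,26))]
                def ren(p):
                    im=np.zeros((420*8,560*8),np.uint8)
                    ps=parts(p)
                    for a in(np.r_[ps[0],ps[1]],np.r_[ps[2],ps[3]]):
                        cv2.fillConvexPoly(im,np.round((cv2.convexHull(a.astype(np.float32))+.5)*8).astype(int),255)
                    return cv2.resize(im,(560,420),interpolation=cv2.INTER_AREA)/255.
                best=min(((np.abs(ren((x,y))-m).sum(),x,y) for x in range(526,552,2) for y in range(184,208,2)))
                print("  fit",best)
            else:
                P=ray(c,np.c_[xs,ys],10);b=cv2.minAreaRect(P[:,:2].astype(np.float32));print("  ",b,P.mean(0))
s=viewer.get_image("top")
g=s.astype(int);m=((g[:,:,1]-g[:,:,2]>15)&(g[:,:,1]-g[:,:,0]>8)).astype(np.uint8);m[:,:270]=0;m[:235]=0;m[:,360:]=0
ys,xs=np.nonzero(m);P=ray("top",np.c_[xs,ys],10);print(len(xs),P.mean(0),cv2.minAreaRect(P[:,:2].astype(np.float32)))
for _ in range(4):
  for c in("top","scene"):
    print(c,[np.round(d["location"]) for n in("cap","bottle","big_tile") for d in models.place_of(c,n)[:1]])
E
```

```text
top cap 0.76 629 208.8 221.2
  fit (np.float64(45.27058823529411), 540, 194)
top big_tile 0.67 2561 315.6 269.8
   ((439.2348327636719, -58.591766357421875), (116.41105651855469, 136.83531188964844), 83.96866607666016) [439.53107569 -58.10918457  10.        ]
scene cap 0.59 341 244.7 186.4
  fit (np.float64(30.000000000000004), 536, 194)
scene big_tile 0.68 1616 270.2 280.3
   ((434.35211181640625, -62.108367919921875), (119.70866394042969, 131.95579528808594), 84.28755950927734) [434.66127225 -62.54352753  10.        ]
1821 [439.03761235 -57.8585033   10.        ] ((439.0317687988281, -57.68212890625), (108.86532592773438, 121.93678283691406), 84.8418960571289)
top [array([536., 197., 108.]), array([538., 192.,  -2.]), array([439., -57.,  -4.])]
scene [array([538., 194., 102.]), array([535., 194.,   0.]), array([441., -55.,   1.])]
top [array([536., 197., 108.]), array([538., 192.,  -2.]), array([439., -57.,  -4.])]
scene [array([538., 194., 102.]), array([535., 194.,   0.]), array([441., -55.,   1.])]
top [array([536., 197., 108.]), array([538., 192.,  -2.]), array([439., -57.,  -4.])]
scene [array([538., 194., 102.]), array([535., 194.,   0.]), array([441., -55.,   1.])]
top [array([536., 197., 108.]), array([538., 192.,  -2.]), array([439., -57.,  -4.])]
scene [array([538., 194., 102.]), array([535., 194.,   0.]), array([441., -55.,   1.])]
```

```bash
cat >> h.py <<'E'
def go(x,y,z):
    s=monitor.get_state();w,a,b,c=s["orientation"];r=R.from_quat([a,b,c,w])
    print("t",s["time_s"],"tcp",s["tcp_pos"].round(1),"axes x,y,z rows",r.as_matrix().T.round(3).tolist(),"shift",(r.inv().apply(np.array([x,y,z])-s["tcp_pos"])/40).round(3),"q",s["qpos"].round(2),"F",s["contact_force"].round(1),s["wrist_torque"].round(2))
E
python3 -c "from h import *;go(537.5,194.5,180)"
```

```text
t 2.35 tcp [233.7 497.9 222.4] axes x,y,z rows [[-0.905, 0.425, 0.0], [0.425, 0.905, -0.0], [-0.0, -0.0, -1.0]] shift [-10.099  -3.639   1.061] q [ 1.07  0.3   1.52  0.    1.32 -0.07] F [0.  0.2 0.7] [-0.01  0.   -0.03]
```

Request:
apply_moves(targets=[[0, 0, 3, -4, -1.45, 0, 100], [0, 0, 6, -8, -2.9, 0.5, 100], [0, 0, 6, -10.1, -3.64, 1.06, 100], [0, 0, 6, -10.1, -3.64, 1.06, 100], [0, 0, 6, -10.1, -3.64, 1.06, 100], [0, 0, 6, -10.1, -3.64, 1.06, 100], [0, 0, 6, -10.1, -3.64, 1.06, 100], [0, 0, 6, -10.1, -3.64, 1.06, 100], [0, 0, 6, -10.1, -3.64, 1.06, 100], [0, 0, 6, -10.1, -3.64, 1.06, 100], [0, 0, 6, -10.1, -3.64, 1.06, 100], [0, 0, 6, -10.1, -3.64, 1.06, 100]])

```text
time_s: 3.85
tcp_pos: [537.3, 194.9, 180.2]
orientation: [0.0, 0.676, 0.737, 0.0]
contact_force: [-0.4, -0.3, 0.2]
gripper_width: 1.0
grip_force: 0.0
```

Run:
```python
from h import *
go(537.5,194.5,129)
for c,(u,v) in(("top",(210,222)),("scene",(245,187))):
    im=viewer.get_image(c)[v-50:v+50,u-60:u+60]
    cv2.imwrite(f"pics/{c}1.png",cv2.resize(im,(720,600),interpolation=cv2.INTER_CUBIC))
```

```text
t 3.85 tcp [537.3 194.9 180.2] axes x,y,z rows [[-0.086, 0.996, 0.0], [0.996, 0.086, 0.0], [0.0, 0.0, -1.0]] shift [-0.012  0.005  1.281] q [ 0.28  0.38  1.51 -0.    1.25  0.2 ] F [-0.4 -0.3  0.2] [ 0.02  0.06 -0.06]
```

View pics/scene1.png

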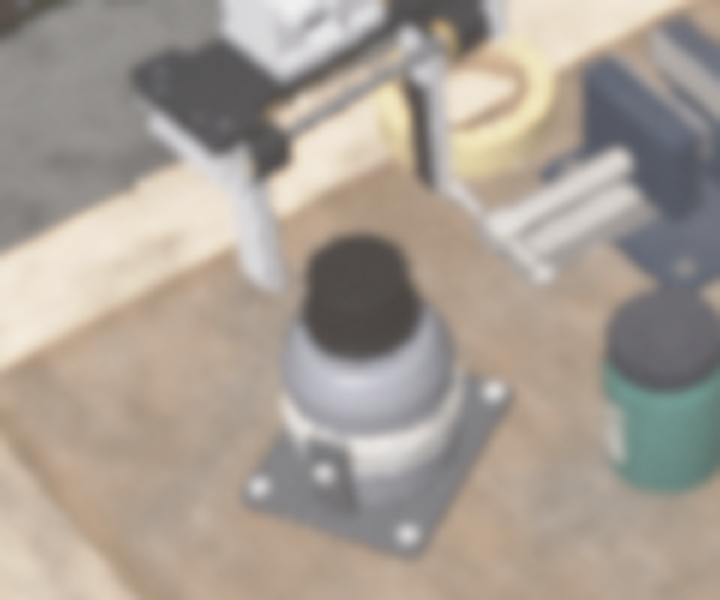

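The crop shows the fingers straddling the cap, at (265,280) and (425,180), with the cap at (360,300). I'll descend and close.

Request:
apply_moves(targets=[[0, 0, 0, 0, 0, 0.6, 100], [0, 0, 0, 0, 0, 1.1, 100], [0, 0, 0, 0, 0, 1.25, 100], [0, 0, 0, 0, 0, 1.25, 60], [0, 0, 0, 0, 0, 1.25, 60], [0, 0, 0, 0, 0, 1.25, 60], [0, 0, 0, 0, 0, 1.25, 50], [0, 0, 0, 0, 0, 1.25, 50], [0, 0, 0, 0, 0, 1.25, 50]])

```text
time_s: 5.08
tcp_pos: [537.6, 194.4, 130.3]
orientation: [0.0, 0.677, 0.736, 0.0]
contact_force: [-0.2, 0.4, 1.6]
gripper_width: 0.551
grip_force: 30.0
```

```bash
python3 -c "from h import *;go(537.5,194.5,124)"
```

```text
t 5.075 tcp [537.6 194.4 130.3] axes x,y,z rows [[-0.085, 0.996, 0.0], [0.996, 0.085, 0.0], [0.0, 0.0, -1.0]] shift [ 0.002 -0.004  0.157] q [0.28 0.44 1.56 0.   1.15 0.2 ] F [-0.2  0.4  1.6] [-0.05  0.04 -0.06]
```

Request:
apply_moves(targets=[[0, 0, 0, 0, 0, 0.04, 50], [0, 0, 0, 0, 0, 0.08, 50], [0, 0, 0, 0, 0, 0.12, 50], [0, 0, 0, 0, 0, 0.12, 50]])

```text
time_s: 5.58
tcp_pos: [537.7, 194.5, 125.6]
orientation: [0.0, 0.676, 0.736, 0.0]
contact_force: [-2.6, -1.3, 7.8]
gripper_width: 0.548
grip_force: 30.0
```

Request:
apply_moves(targets=[[0, 0, 0, 0, 0, 0.03, 50], [0, 0, 0, 0, 0, 0.06, 50], [0, 0, 0, 0, 0, 0.06, 50]])

```text
time_s: 5.95
tcp_pos: [537.7, 194.5, 123.9]
orientation: [0.0, 0.676, 0.736, 0.0]
contact_force: [-5.4, -2.1, 14.3]
gripper_width: 0.548
grip_force: 30.0
```

Request:
apply_moves(targets=[[0, 0, 0, 0, 0, 0.03, 50], [0, 0, -0.7, 0, 0, 0.03, 50], [0, 0, -1.4, 0, 0, 0.03, 50], [0, 0, -2.1, 0, 0, 0.03, 50], [0, 0, -2.8, 0, 0, 0.03, 50], [0, 0, -3.5, 0, 0, 0.03, 50]])

```text
time_s: 6.7
tcp_pos: [538.9, 194.9, 123.8]
orientation: [0.002, 0.422, 0.907, 0.002]
contact_force: [-0.7, 0.3, 16.8]
gripper_width: 0.549
grip_force: 30.0
```

```bash
python3 -c "from h import *;go(537.5,194.5,124)"
```

```text
t 6.7 tcp [538.9 194.9 123.8] axes x,y,z rows [[-0.644, 0.765, -0.002], [0.765, 0.644, 0.004], [0.004, 0.001, -1.0]] shift [ 0.014 -0.032 -0.005] q [ 0.28  0.45  1.56  0.    1.13 -0.42] F [-0.7  0.3 16.8] [-0.    0.26 -0.04]
```

Request:
apply_moves(targets=[[0, 0, -0.7, 0, 0, 0, 50], [0, 0, -1.4, 0, 0, 0, 50], [0, 0, -2.1, 0, 0, 0, 50], [0, 0, -2.8, 0, 0, 0, 50], [0, 0, -3.5, 0, 0, 0, 50], [0, 0, -4.2, 0, 0, 0, 50], [0, 0, -4.8, 0, 0, 0, 50], [0, 0, -4.8, 0, 0, 0, 50]])

```text
time_s: 7.7
tcp_pos: [538.9, 194.9, 123.8]
orientation: [0.002, 0.018, 1.0, 0.001]
contact_force: [-0.8, -0.6, 18.1]
gripper_width: 0.548
grip_force: 30.0
```

```bash
python3 -c "from h import *;go(537.5,194.5,124)"
```

```text
t 7.7 tcp [538.9 194.9 123.8] axes x,y,z rows [[-0.999, 0.036, -0.004], [0.036, 0.999, 0.002], [0.005, 0.001, -1.0]] shift [ 0.034 -0.01  -0.005] q [ 0.28  0.45  1.56  0.    1.13 -1.25] F [-0.8 -0.6 18.1] [0.05 0.04 0.06]
```

Turned about 83°. I'll lift gently and watch the force.

Request:
apply_moves(targets=[[0, 0, 0, 0, 0, -0.1, 50], [0, 0, 0, 0, 0, -0.2, 50], [0, 0, 0, 0, 0, -0.3, 50], [0, 0, 0, 0, 0, -0.4, 50], [0, 0, 0, 0, 0, -0.4, 50]])

```text
time_s: 8.32
tcp_pos: [537.4, 194.4, 137.6]
orientation: [-0.0, 0.019, 1.0, -0.0]
contact_force: [-0.1, -0.1, -0.3]
gripper_width: 0.553
grip_force: 30.0
```

Request:
apply_moves(targets=[[0, 0, 0, 0, 0, -0.7, 50], [0, 0, 0, 0, 0, -1.4, 50], [0, 0, 0, 0, 0, -1.4, 50], [0, 0, 0, 0, 0, -1.4, 50], [0, 0, 0, 0, 0, -1.4, 50]])

```text
time_s: 8.95
tcp_pos: [537.1, 194.3, 192.3]
orientation: [-0.001, 0.019, 1.0, -0.0]
contact_force: [0.1, 0.4, -1.4]
gripper_width: 0.55
grip_force: 30.0
```

Run:
```python
from h import *
go(439,-57,100)
im=viewer.get_image("scene")[120:220,185:305]
cv2.imwrite("pics/scene2.png",cv2.resize(im,(720,600),interpolation=cv2.INTER_CUBIC))
print([(np.round(d["location"]),d["confidence"]) for d in models.place_of("scene","cap")])
```

```text
t 8.95 tcp [537.1 194.3 192.3] axes x,y,z rows [[-0.999, 0.037, 0.002], [0.037, 0.999, -0.001], [-0.002, -0.001, -1.0]] shift [ 2.212 -6.369  2.317] q [ 0.28  0.37  1.49 -0.    1.28 -1.25] F [ 0.1  0.4 -1.4] [ 0.08 -0.07  0.04]
[(array([540., 195., 164.]), 0.52)]
```

View pics/scene2.png

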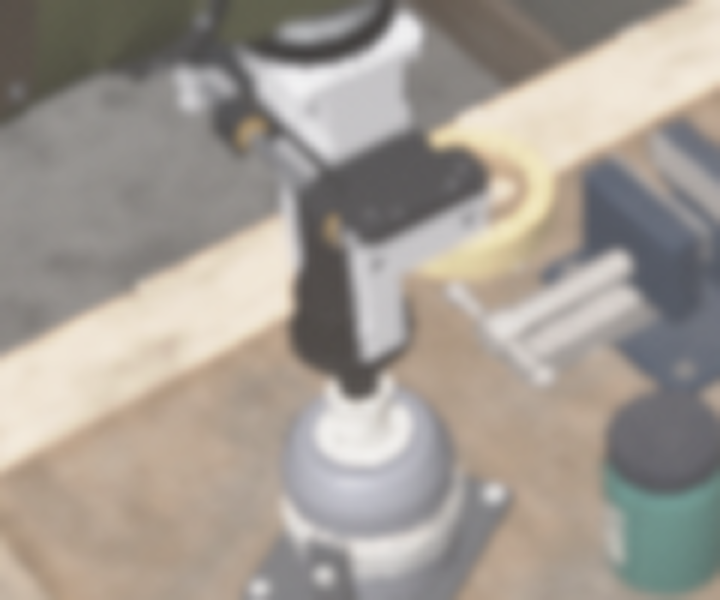

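The cap is held at about (350,330), clear above the white neck at (360,410). Next: carry it over the tile, then lower.

Request:
apply_moves(targets=[[0, 0, 0, 0.3, -1, 0, 50], [0, 0, 0, 0.65, -2, 0, 50], [0, 0, 0, 1, -3, 0, 50], [0, 0, 0, 1.4, -4, 0.5, 50], [0, 0, 0, 1.75, -5, 1, 50], [0, 0, 0, 2.1, -6, 1.6, 50], [0, 0, 0, 2.21, -6.37, 2.2, 50], [0, 0, 0, 2.21, -6.37, 2.8, 50], [0, 0, 0, 2.21, -6.37, 3.1, 50], [0, 0, 0, 2.21, -6.37, 3.2, 50], [0, 0, 0, 2.21, -6.37, 3.2, 50], [0, 0, 0, 2.21, -6.37, 3.2, 50]])

```text
time_s: 10.55
tcp_pos: [440.1, -56.8, 66.3]
orientation: [0.001, 0.019, 1.0, -0.0]
contact_force: [-0.1, 0.2, 0.7]
gripper_width: 0.553
grip_force: 30.0
```

```bash
python3 -c "from h import *;go(439,-57,37)"
```

```text
t 10.55 tcp [440.1 -56.8  66.3] axes x,y,z rows [[-0.999, 0.037, -0.001], [0.037, 0.999, -0.0], [0.001, -0.0, -1.0]] shift [ 0.027 -0.005  0.732] q [-0.21  0.28  1.96 -0.    0.9  -1.74] F [-0.1  0.2  0.7] [0.04 0.02 0.  ]
```

Request:
apply_moves(targets=[[0, 0, 0, 0, 0, 0.15, 50], [0, 0, 0, 0, 0, 0.3, 50], [0, 0, 0, 0, 0, 0.42, 50], [0, 0, 0, 0, 0, 0.52, 50], [0, 0, 0, 0, 0, 0.6, 50], [0, 0, 0, 0, 0, 0.65, 50], [0, 0, 0, 0, 0, 0.69, 50], [0, 0, 0, 0, 0, 0.69, 50]])

```text
time_s: 11.55
tcp_pos: [439.7, -56.9, 38.0]
orientation: [-0.0, 0.019, 1.0, 0.0]
contact_force: [-0.5, -0.4, -0.2]
gripper_width: 0.547
grip_force: 30.0
```

Request:
apply_moves(targets=[[0, 0, 0, 0, 0, 0.02, 50], [0, 0, 0, 0, 0, 0.04, 50], [0, 0, 0, 0, 0, 0.04, 50]])

```text
time_s: 11.92
tcp_pos: [439.8, -56.9, 37.1]
orientation: [0.0, 0.019, 1.0, -0.0]
contact_force: [-4.2, 0.1, 11.7]
gripper_width: 0.55
grip_force: 30.0
```

Request:
apply_moves(targets=[[0, 0, 0, 0, 0, 0, 50], [0, 0, 0, 0, 0, 0, 50], [0, 0, 0, 0, 0, -0.01, 50], [0, 0, 0, 0, 0, -0.01, 50]])

```text
time_s: 12.42
tcp_pos: [439.8, -56.9, 37.1]
orientation: [0.0, 0.019, 1.0, -0.0]
contact_force: [-2.0, 1.1, 5.3]
gripper_width: 0.551
grip_force: 30.0
```

Resting with 5 N while still held. Release and retreat straight up.

Request:
apply_moves(targets=[[0, 0, 0, 0, 0, -0.01, 65], [0, 0, 0, 0, 0, -0.01, 80], [0, 0, 0, 0, 0, -0.01, 90], [0, 0, 0, 0, 0, -0.01, 90], [0, 0, 0, 0, 0, -0.01, 90], [0, 0, 0, 0, 0, -0.4, 90], [0, 0, 0, 0, 0, -1, 90], [0, 0, 0, 0, 0, -2, 90], [0, 0, 0, 0, 0, -3, 90], [0, 0, 0, 0, 0, -4, 90], [0, 0, 0, 0, 0, -4, 90], [0, 0, 0, 0, 0, -4, 90], [0, 0, 0, 0, 0, -4, 90]])

```text
time_s: 14.05
tcp_pos: [439.2, -56.8, 196.0]
orientation: [-0.001, 0.019, 1.0, 0.0]
contact_force: [0.9, -0.2, 0.1]
gripper_width: 0.901
grip_force: 0.0
```

Run:
```python
from h import *
go(439,-57,37)
im=viewer.get_image("scene")[220:345,195:345]
cv2.imwrite("pics/scene3.png",cv2.resize(im,(720,600),interpolation=cv2.INTER_CUBIC))
for n in("cap","big_tile"):print(n,[(np.round(d["location"]),d["confidence"]) for d in models.place_of("scene",n)])
```

```text
t 14.05 tcp [439.2 -56.8 196. ] axes x,y,z rows [[-0.999, 0.037, 0.002], [0.037, 0.999, 0.0], [-0.002, 0.0, -1.0]] shift [-1.000e-03 -7.000e-03  3.976e+00] q [-0.21  0.09  1.84 -0.    1.22 -1.74] F [ 0.9 -0.2  0.1] [ 0.01  0.03 -0.01]
cap [(array([441., -53.,  12.]), 0.87)]
big_tile [(array([440., -56.,  -2.]), 0.95)]
```

View pics/scene3.png

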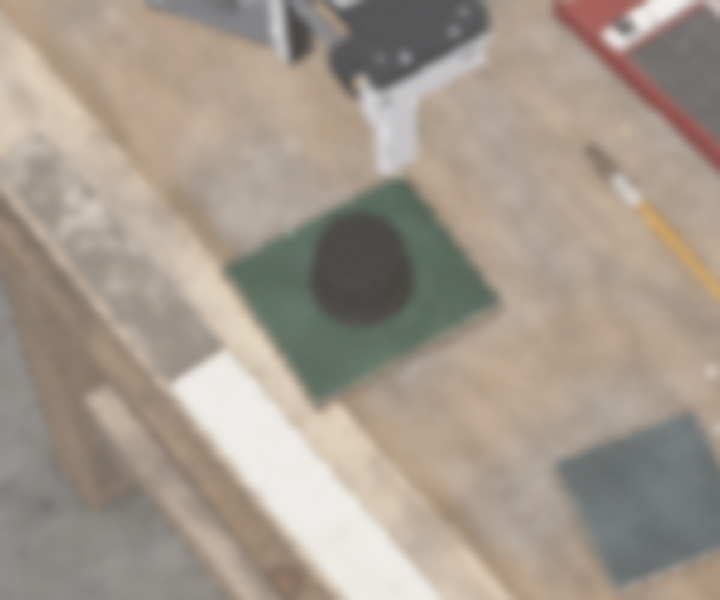

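The cap stands upright at about (360,270), near the middle of the green tile, and the gripper is clear above it.

```bash
python3 -c "from workcell import finish_job;print(finish_job())"
```

```text
the job is handed in; nothing more can be done
None
```

I opened the cap and set it down upright within about 5 mm of the larger tile's middle (camera estimate), then released it and handed in the job at about 14 s; the hand-in reported no verdict.

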